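# Sort the coloured pegs into their trays

## Robot

A 6-joint arm with a two-finger parallel gripper is mounted at the origin on the work surface. World frame = base frame: x ahead of the robot, y to its left, z up, the work surface at z = 0. Lengths are in m, angles in rad, forces in N, time in s.
With the tool pointing down it reaches from about 0.3 to 0.875 m from the base axis. Payload 6.4 kg.
Tool frame: the origin (TCP) lies at the very end of the fingers, on their centre line; the grasp point (between the pads) lies 19 mm behind it; z points along the fingers, y is the line along which they close (so a half turn about z gives the same grasp; the last joint's range is limited). The gripper opens to 85 mm and grips with 20 to 120 N. Pads are 22 mm wide; open, the fingers measure 114 mm over their backs; the gripper's body (76 mm by 85 mm) begins 54 mm behind the grasp point. The pads swing forward as they close: fully open they stand 13 mm farther back than shut.
Start: joints at [-1.467, 0.181, 1.607, -0, 1.354, -0.206], TCP at [0.175, -0.548, 0.209] pointing down, gripper open.
Joint ranges: [-2.99, 2.99], [-0.89, 2.07], [0.3, 2.58], [-1.14, 4.28], [0, 2.63], [-3.12, 3.12]. Speed limits (rad/s): [2.57, 2.57, 3.01, 3.14, 3.14, 3.14].

## Interface

Orientations are given as a unit quaternion [w, x, y, z].
In Python, from bench import ctrl gives the robot as it stands.
- The arm moves only by the tool jog_arm, never from a script. Its argument "series" is a list that holds one entry, the list of rows, each a list of 7 numbers: the shift along the tool's x, y, z in mm, then the turn, a rotation vector about the tool's x, y, z in rad, then the finger opening in mm, from 0 to 85.4. In form: [[[tx, ty, tz, rx, ry, rz, gripper], ...]]. A call has exactly 10 rows; each row shifts and turns the commanded pose from where the row before left it, along the tool's axes as they then stand; what a row does not reach is not made up. A row lasts 1/10 s, in which the tool goes at most 50 mm and 8.59 degrees, less where a joint would pass 70% of its speed; a pose out of reach is approached as far as the arm can. A call with a gripper value outside its range is refused whole. The fingers move at their own pace and stop on an object; the grip force is fixed at half the most. Time passes only in rows, so rows that do not move let the fingers close, or fill a call up. It gives the time, the measured TCP pose, the force, the opening and the grip force at its end, in the units of the state.
- ctrl.get_obs(): the state, without advancing time (a new reading comes with each control period).
- ctrl.camera(name): name is "side" or "top"; returns a dict with "frame" (480x640x3 uint8, blue, green, red), "z_map" (480x640 float32, m along the optical axis (not along the pixel's ray), 0 where there is no reading), "fx", "fy", "cx", "cy" (pixels), "k1" (the pictures are not rectified: a ray, as slopes to the right and down, at radius r is drawn at 1 + k1 r^2 times it, then the intrinsics apply), "xyz" and "rotation" of the camera in the world. Camera axes: x right, y down, z forward; pixel columns grow to the right and rows downward; lengths in m; the calibration is good to about 2 mm. A picture is of the moment at which its call begins.
- ctrl.hand_in(): hands the job in; it is judged then, once.
The state is a dict: "time_s": time; "q": joint angles; "dq": joint speeds; "joint_efforts": joint torques, N m; "eef_pos": TCP position; "eef_rot": TCP orientation; "wrist_force": force on the tool from outside, world axes, zero at the start; "torque": the same for the moment, N m; "opening": opening from 0.0 (shut) to 1.0 (fully open); "grasp_force": force on a finger pad.
Only numpy, scipy, OpenCV 4.12 (cv2) and the standard library are available. Lean on these libraries where they do the work, as an engineer would, in place of code of your own. Each camera call takes 0.05 s, during which the arm holds its last target. There are 200 camera calls.

## Task

Lay each of the four loose coloured plastic clothes pegs in the peg tray whose floor has the same colour, lengthwise and flat on the tray's floor, entirely inside the rim. Leave the two loose wooden pegs lying where they are.

Things in the scene. Friction and masses are not known exactly. Their poses are not given: they have to be found in the camera images.
- peg_red: Red plastic jumbo clothes peg lying flat, legs side by side: 84 mm long, 18 mm high, 15 mm wide over the middle 36 mm (parallel sides: grip here), about 11 mm at the jaw end (+x), 26 mm at the handle end (-x). Rigid, does not open; about 25 g. Origin at its centre, 9 mm above its underside; x along it, y across (squeeze along y), z up.
- peg_blue: Blue plastic jumbo clothes peg lying flat, legs side by side: 84 mm long, 18 mm high, 15 mm wide over the middle 36 mm (parallel sides: grip here), about 11 mm at the jaw end (+x), 26 mm at the handle end (-x). Rigid, does not open; about 25 g. Origin at its centre, 9 mm above its underside; x along it, y across (squeeze along y), z up.
- peg_yellow: Yellow plastic jumbo clothes peg lying flat, legs side by side: 84 mm long, 18 mm high, 15 mm wide over the middle 36 mm (parallel sides: grip here), about 11 mm at the jaw end (+x), 26 mm at the handle end (-x). Rigid, does not open; about 25 g. Origin at its centre, 9 mm above its underside; x along it, y across (squeeze along y), z up.
- peg_green: Green plastic jumbo clothes peg lying flat, legs side by side: 84 mm long, 18 mm high, 15 mm wide over the middle 36 mm (parallel sides: grip here), about 11 mm at the jaw end (+x), 26 mm at the handle end (-x). Rigid, does not open; about 25 g. Origin at its centre, 9 mm above its underside; x along it, y across (squeeze along y), z up.
- peg_wood_a: Pale wooden jumbo clothes peg lying flat, legs side by side: 84 mm long, 18 mm high, 15 mm wide over the middle 36 mm (parallel sides: grip here), about 11 mm at the jaw end (+x), 26 mm at the handle end (-x). Rigid, does not open; about 25 g. Origin at its centre, 9 mm above its underside; x along it, y across (squeeze along y), z up. Not to be moved.
- peg_wood_b: Pale wooden jumbo clothes peg lying flat, legs side by side: 84 mm long, 18 mm high, 15 mm wide over the middle 36 mm (parallel sides: grip here), about 11 mm at the jaw end (+x), 26 mm at the handle end (-x). Rigid, does not open; about 25 g. Origin at its centre, 9 mm above its underside; x along it, y across (squeeze along y), z up. Not to be moved.
- tray_red: Shallow fixed peg tray, red floor, white rim: outside 112 (x) by 54 mm (y), inside 106 by 48, floor 3 mm thick, rim top 8 mm above the shelf. Origin at the centre of its underside; x along it, z up. A peg in it has its centre 12 mm above the shelf. Fingers span wider than the tray: keep their tips above the rim when letting go.
- tray_blue: Shallow fixed peg tray, blue floor, white rim: outside 112 (x) by 54 mm (y), inside 106 by 48, floor 3 mm thick, rim top 8 mm above the shelf. Origin at the centre of its underside; x along it, z up. A peg in it has its centre 12 mm above the shelf. Fingers span wider than the tray: keep their tips above the rim when letting go.
- tray_yellow: Shallow fixed peg tray, yellow floor, white rim: outside 112 (x) by 54 mm (y), inside 106 by 48, floor 3 mm thick, rim top 8 mm above the shelf. Origin at the centre of its underside; x along it, z up. A peg in it has its centre 12 mm above the shelf. Fingers span wider than the tray: keep their tips above the rim when letting go.
- tray_green: Shallow fixed peg tray, green floor, white rim: outside 112 (x) by 54 mm (y), inside 106 by 48, floor 3 mm thick, rim top 8 mm above the shelf. Origin at the centre of its underside; x along it, z up. A peg in it has its centre 12 mm above the shelf. Fingers span wider than the tray: keep their tips above the rim when letting go.
Not all that is in view belongs to the job. What is meant by the peg_yellow is not orange or pink, and is the larger of those in its own colour.

How it is judged:
At the end, for the whole second after the job is handed in: Each coloured peg rests released in its own colour's tray: centre within 12.5 mm along and 14 mm across the tray, 9-14.5 mm above its underside, level within 0.12 rad, lengthwise within 0.35 rad. Both wooden pegs are within 15 mm of their starts (x of peg_red in the frame of tray_red between -0.0125 and 0.0125 m and y of peg_red in the frame of tray_red between -0.014 and 0.014 m and z of peg_red in the frame of tray_red between 0.009 and 0.0145 m and angle between each of peg_red, peg_blue, peg_yellow, peg_green's own z axis and vertical below 0.12 rad and angle between the x axis of peg_red and the x axis of tray_red, either way round below 0.35 rad and linear speed of each of peg_red, peg_blue, peg_yellow, peg_green below 0.02 m/s and x of peg_blue in the frame of tray_blue between -0.0125 and 0.0125 m and y of peg_blue in the frame of tray_blue between -0.014 and 0.014 m and z of peg_blue in the frame of tray_blue between 0.009 and 0.0145 m and angle between the x axis of peg_blue and the x axis of tray_blue, either way round below 0.35 rad and x of peg_yellow in the frame of tray_yellow between -0.0125 and 0.0125 m and y of peg_yellow in the frame of tray_yellow between -0.014 and 0.014 m and z of peg_yellow in the frame of tray_yellow between 0.009 and 0.0145 m and angle between the x axis of peg_yellow and the x axis of tray_yellow, either way round below 0.35 rad and x of peg_green in the frame of tray_green between -0.0125 and 0.0125 m and y of peg_green in the frame of tray_green between -0.014 and 0.014 m and z of peg_green in the frame of tray_green between 0.009 and 0.0145 m and angle between the x axis of peg_green and the x axis of tray_green, either way round below 0.35 rad and distance of each of peg_wood_a, peg_wood_b from where it was at the start of the episode below 0.015 m); the robot touches nothing.
It fails at once if a wooden peg is moved by more than 15 mm (distance of any of peg_wood_a, peg_wood_b from where it was at the start of the episode above 0.015 m).
It also fails if it takes over 96 s, if anything falls off the work surface, if the arm or the gripper's body presses on something with over 40 N, if the wrist force passes 120 N, or if a joint passes its speed limit or range.

## Working session

There is one attempt and no reset: what is moved stays moved. The work goes in short steps, Python scripts to look and compute and a tool call to move; the robot and the scene stay as the last step left them, time stands still between calls to the robot, and variables do not carry over. Pictures are saved under pics/ and viewed, at most 14 in all, crops included, and the job is handed in when it is done.

Besides the shell and the picture viewer there is one more tool, called after ">>>" as a command line: name --argument value ..., lists and objects as JSON in quotes. jog_arm: Moves the arm, as the interface text tells. Its arguments: {"type":"object","properties":{"series":{"type":"array"}},"required":["series"]}

```bash
mkdir -p pics; ls; python3 - <<'E'
from bench import ctrl
import cv2,numpy as np
for n in("top","side"):
    c=ctrl.camera(n); cv2.imwrite(f"pics/{n}0.png",c["frame"]); np.savez(f"{n}0.npz",**c)
    print(n,[ (k,np.round(c[k],4).tolist()) for k in c if k not in("frame","z_map")])
print(ctrl.get_obs())
E
```

```text
pics
top [('fx', 578.792), ('fy', 578.792), ('cx', 317.327), ('cy', 242.0785), ('k1', -0.154), ('xyz', [0.1412, 0.0464, 1.5489]), ('rotation', [0.0764, -0.6693, 0.7345, -0.082])]
side [('fx', 580.6162), ('fy', 580.6162), ('cx', 323.9994), ('cy', 235.2438), ('k1', 0.0213), ('xyz', [0.325, 1.139, 1.0163]), ('rotation', [0.0236, -0.0793, 0.9062, -0.4148])]
{'time_s': 0.1, 'q': array([-1.46728398e+00,  1.81465786e-01,  1.60790021e+00,  8.17534116e-06,
        1.35380103e+00, -2.06289610e-01]), 'dq': array([-0.00198609, -0.00136521, -0.00347483,  0.00027871,  0.00141505,
        0.00266128]), 'joint_efforts': array([ 3.10436908e-04, -4.45873904e+01, -3.52241099e+01, -3.00978018e-04,
        4.11283661e-03,  8.26853892e-06]), 'eef_pos': array([ 0.17526965, -0.54708299,  0.20777858]), 'eef_rot': array([-7.85943786e-04,  9.88026643e-01,  1.54281342e-01,  4.44205579e-05]), 'wrist_force': array([0.02514914, 0.2940953 , 0.80736145]), 'torque': array([ 0.03361485, -0.02061282,  0.01089073]), 'grasp_force': 0.0, 'opening': 0.9981407952323734}
```

View pics/top0.png

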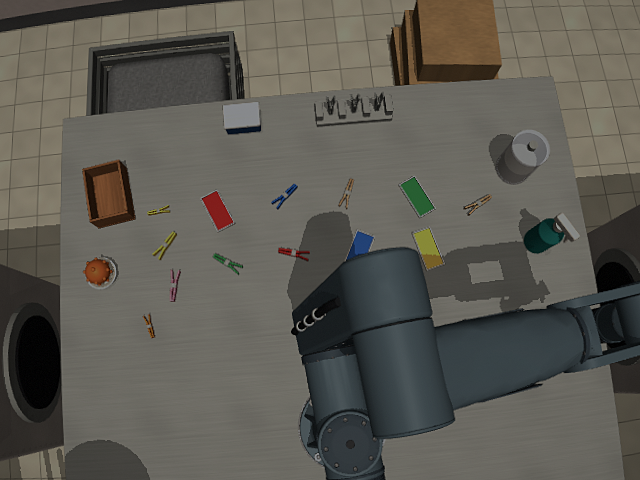

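View pics/side0.png

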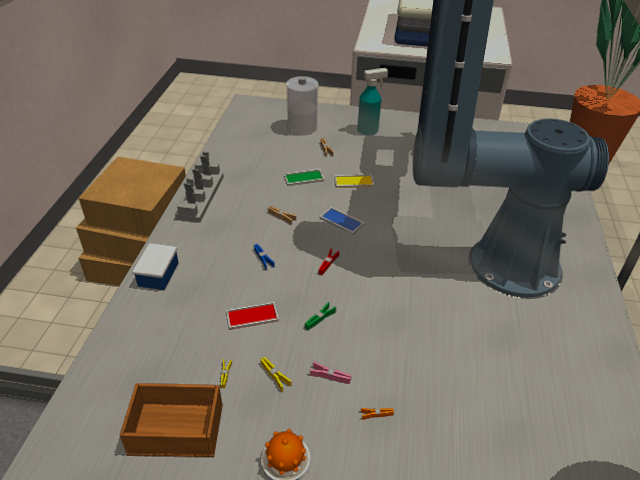

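```bash
cat > h.py <<'E'
import cv2,numpy as np
from scipy.spatial.transform import Rotation as R
def rays(c,px):
    K=np.array([[c["fx"],0,c["cx"]],[0,c["fy"],c["cy"]],[0,0,1]],float)
    u=cv2.undistortPoints(np.float64(px).reshape(-1,1,2),K,np.array([float(c["k1"]),0,0,0])).reshape(-1,2)
    return R.from_quat(np.asarray(c["rotation"]),scalar_first=True).apply(np.c_[u,np.ones(len(u))])
def plane(c,px,z):
    d=rays(c,px);o=np.asarray(c["xyz"]);return o+d*((z-o[2])/d[:,2])[:,None]
H={"red":[(0,7),(174,180)],"yellow":[(24,34)],"green":[(45,80)],"blue":[(105,125)],"wood":[(10,20)]}
def blobs(c,col,z,sat=None,amin=40):
    hsv=cv2.cvtColor(c["frame"],cv2.COLOR_BGR2HSV);s=sat or (70 if col=="wood" else 130)
    m=sum(cv2.inRange(hsv,(a,s,50),(b,255,255)) for a,b in H[col])
    m=cv2.morphologyEx(m,cv2.MORPH_CLOSE,np.ones((5,5)))
    n,l,st,ce=cv2.connectedComponentsWithStats(m);out=[]
    for i in range(1,n):
        if st[i,4]<amin: continue
        v,u=np.where(l==i);P=plane(c,np.c_[u,v],z)[:,:2]
        if not(-.8<P[:,1].mean()<.8 and .2<P[:,0].mean()<1): continue
        (cx,cy),(w,h),a=cv2.minAreaRect((P*1000).astype(np.float32))
        if w<h:w,h,a=h,w,a+90
        e=np.array([np.cos(np.radians(a)),np.sin(np.radians(a))])
        if e[0]<0:e=-e
        # wide (handle) end
        q=(P*1000-[cx,cy]); t=q@e; s=q@[-e[1],e[0]]
        hw=np.ptp(s[t>w*.25]),np.ptp(s[t<-w*.25])
        out.append(dict(col=col,px=ce[i].round().astype(int).tolist(),n=int(st[i,4]),c=(round(cx,1),round(cy,1)),L=round(w,1),W=round(h,1),ang=round(float(np.degrees(np.arctan2(e[1],e[0]))),1),wide=[round(float(x)) for x in hw]))
    return out
E
python3 - <<'E'
from h import *
for n in("top","side"):
    c=np.load(f"{n}0.npz")
    for col in H:
        for b in blobs(c,col,.010): 
            if b["L"]>100 or b["L"]<150: 
                px=b["px"]; d=float(c["z_map"][px[1],px[0]]); r=rays(c,[px])[0]; print(n,*b.values(),"z=%.3f"%(c["xyz"]+r*d)[2])
E
```

```text
top red [217, 210] 595 (609.2, 286.5) 103.2 46.6 23.7 [46, 47] z=0.002
top red [293, 252] 145 (470.3, 85.5) 83.3 25.5 71.1 [13, 25] z=0.013
top yellow [160, 210] 84 (627.2, 452.4) 60.1 18.2 -88.3 [18, 9] z=0.010
top yellow [426, 243] 423 (458.6, -279.7) 80.0 45.1 14.0 [45, 45] z=0.006
top yellow [164, 246] 150 (525.7, 439.8) 83.9 24.0 -35.8 [12, 24] z=0.025
top green [417, 196] 558 (598.0, -271.6) 102.7 44.6 24.6 [44, 44] z=0.008
top green [219, 258] 51 (471.9, 288.0) 34.1 11.4 55.9 [10, 11] z=0.007
top green [234, 266] 63 (444.7, 249.5) 32.6 21.9 56.5 [13, 22] z=-0.003
top blue [284, 195] 143 (636.9, 96.2) 82.3 22.3 -48.7 [12, 22] z=0.018
top blue [360, 245] 391 (465.4, -95.4) 83.5 45.9 -26.5 [45, 23] z=0.000
top wood [108, 195] 1906 (689.7, 599.6) 189.8 132.2 8.7 [114, 131] z=0.007
top wood [347, 193] 157 (626.5, -75.0) 84.3 24.1 -18.5 [13, 24] z=0.015
top wood [478, 203] 146 (562.6, -444.0) 82.9 24.1 -64.6 [13, 24] z=0.022
top wood [164, 248] 90 (514.0, 435.4) 67.8 22.5 -48.5 [8, 23] z=0.012
top wood [97, 271] 567 (466.0, 630.9) 82.5 72.4 67.3 [68, 64] z=0.071
top wood [149, 325] 
[... 670 characters left out ...]
0, 270.6) 93.4 30.0 60.0 [20, 30] z=0.019
side blue [341, 219] 328 (456.6, -85.5) 98.4 40.2 -28.0 [40, 36] z=0.005
side blue [263, 256] 180 (628.8, 95.6) 96.0 27.3 -55.3 [18, 27] z=0.013
side blue [158, 278] 430 (872.9, 193.0) 121.8 80.0 -89.2 [12, 80] z=0.044
side wood [326, 147] 119 (555.7, -442.3) 105.3 29.0 -67.3 [16, 29] z=0.018
side wood [351, 186] 40 (443.6, -242.3) 100.2 5.0 11.2 [5, 0] z=0.004
side wood [282, 214] 228 (624.6, -73.6) 90.1 39.8 -20.9 [27, 40] z=0.016
side wood [172, 420] 6772 (691.2, 573.9) 182.4 156.2 8.7 [155, 154] z=0.006
side wood [376, 412] 303 (302.6, 494.8) 67.1 24.2 10.3 [24, 15] z=0.010
side wood [285, 451] 1389 (463.5, 601.9) 86.6 73.3 -67.4 [68, 68] z=0.071
```

```bash
cat >> h.py <<'E'
def to(x,y,z,ang):
    "remaining shift in tool axes (mm) and turn about tool z (rad) to a target in world mm/deg"
    from bench import ctrl
    o=ctrl.get_obs();r=R.from_quat(o["eef_rot"],scalar_first=True)
    p=o["eef_pos"]*1000;d=r.inv().apply(np.array([x,y,z])-p);X=r.as_matrix()[:,0]
    yaw=np.degrees(np.arctan2(X[1],X[0]));q1=np.degrees(np.arctan2(y,x))
    best=min((ang+180*k for k in range(-3,4) if abs(90+q1-ang-180*k)<170),key=lambda a:abs(a-yaw))
    D=r.as_matrix()[:,2]
    print("t=%.1f"%o["time_s"],"p",p.round(1),"yaw %.1f"%yaw,"tilt",D[:2].round(3),"| shift",d.round(1),"turn %.3f"%np.radians(yaw-best),"open %.3f"%o["opening"],"F",o["grasp_force"],"wf",o["wrist_force"].round(1))
E
python3 - <<'E'
from h import *
H["yellow2"]=[(20,34)];H["blue"]=[(100,130)]
for n in("top","side"):
    c=np.load(f"{n}0.npz")
    for col in ("red","yellow2","green","blue"):
        for b in blobs(c,col,.003,90): 
            if b["W"]>34: print(n,*b.values())
to(470,85,100,71)
E
```

```text
top red [217, 210] 608 (611.3, 288.1) 104.2 47.5 23.9 [47, 47]
top yellow2 [428, 248] 636 (448.6, -283.3) 105.3 47.5 13.6 [47, 48]
top green [417, 196] 570 (599.9, -272.4) 103.4 46.2 24.8 [46, 46]
top blue [360, 245] 401 (466.8, -96.1) 84.4 46.3 -27.3 [46, 24]
side red [251, 315] 731 (609.4, 290.2) 107.1 53.6 24.5 [54, 46]
side yellow2 [353, 181] 403 (444.7, -277.9) 109.1 56.2 11.3 [56, 51]
side green [304, 176] 268 (597.4, -274.4) 102.6 41.4 24.7 [40, 41]
side blue [341, 219] 352 (457.9, -93.3) 102.2 42.5 -28.0 [43, 38]
side blue [157, 278] 457 (876.7, 186.8) 123.4 80.5 -89.2 [12, 81]
t=0.1 p [ 175.3 -547.1  207.8] yaw 17.8 tilt [-0.     0.002] | shift [ 473.4 -512.   108.7] turn -0.929 open 0.998 F 0.0 wf [0.  0.3 0.8]
```

>>> jog_arm --series '[[[31.6,-34.1,0,0,0,0,60],[31.6,-34.1,0,0,0,0,60],[31.6,-34.1,0,0,0,0,60],[31.6,-34.1,0,0,0,0,60],[31.6,-34.1,0,0,0,0,60],[31.6,-34.1,0,0,0,0,60],[31.6,-34.1,0,0,0,0,60],[31.6,-34.1,0,0,0,0,60],[31.6,-34.1,0,0,0,0,60],[31.6,-34.1,0,0,0,0,60]]]'

```text
time_s: 1.1
eef_pos: [0.3726, -0.1247, 0.2086]
eef_rot: [0.0, 0.988, 0.154, 0.0]
wrist_force: [0.8, 0.3, -0.3]
opening: 0.701
grasp_force: 0.0
```

>>> jog_arm --series '[[[31.6,-34.1,0,0,0,0,60],[31.6,-34.1,0,0,0,0,60],[31.6,-34.1,0,0,0,0,60],[31.6,-34.1,0,0,0,0,60],[31.6,-34.1,0,0,0,0,60],[0,0,22,0,0,-0.14,60],[0,0,22,0,0,-0.14,60],[0,0,22,0,0,-0.14,60],[0,0,22,0,0,-0.14,60],[0,0,22,0,0,-0.14,60]]]'

```text
time_s: 2.1
eef_pos: [0.4704, 0.0842, 0.0974]
eef_rot: [-0.0, 0.874, 0.486, -0.0]
wrist_force: [0.5, 0.5, 1.1]
opening: 0.702
grasp_force: 0.0
```

```bash
python3 - <<'E'
from h import *
to(470,85,7,71)
E
```

```text
t=2.1 p [470.4  84.2  97.4] yaw 58.2 tilt [-0.001  0.   ] | shift [ 0.5 -0.7 90.4] turn -0.223 open 0.702 F 0.0 wf [0.5 0.5 1.1]
```

>>> jog_arm --series '[[[0,-0.5,18,0,0,-0.11,60],[0,0,18,0,0,-0.11,60],[0,0,18,0,0,0,60],[0,0,16,0,0,0,60],[0,0,12,0,0,0,60],[0,0,8,0,0,0,60],[0,0,0,0,0,0,60],[0,0,0,0,0,0,60],[0,0,0,0,0,0,5],[0,0,0,0,0,0,5]]]'

```text
time_s: 3.1
eef_pos: [0.4711, 0.0842, 0.0093]
eef_rot: [0.0, 0.817, 0.577, 0.001]
wrist_force: [-0.1, -0.0, 0.4]
opening: 0.376
grasp_force: 0.0
```

>>> jog_arm --series '[[[0,0,0,0,0,0,5],[0,0,0,0,0,0,5],[0,0,0,0,0,0,5],[0,0,0,0,0,0,5],[0,0,0,0,0,0,5],[0,0,-15,0,0,0,5],[0,0,-25,0,0,0,5],[0,0,-30,0,0,0,5],[0,0,-30,0,0,0,5],[0,0,0,0,0,0,5]]]'

```text
time_s: 4.1
eef_pos: [0.4737, 0.0841, 0.1128]
eef_rot: [0.003, 0.817, 0.577, 0.003]
wrist_force: [0.9, 0.2, -0.1]
opening: 0.06
grasp_force: 0.0
```

```bash
python3 - <<'E'
from h import *
from bench import ctrl
to(611,288.5,107,24)
c=ctrl.camera("side");cv2.imwrite("pics/s1.png",cv2.resize(c["frame"][180:380,220:480],(780,600)))
E
```

```text
t=4.1 p [473.7  84.1 112.8] yaw 70.5 tilt [ 0.008 -0.001] | shift [238.5  61.    6.8] turn 0.811 open 0.060 F 0.0 wf [ 0.9  0.2 -0.1]
```

View pics/s1.png

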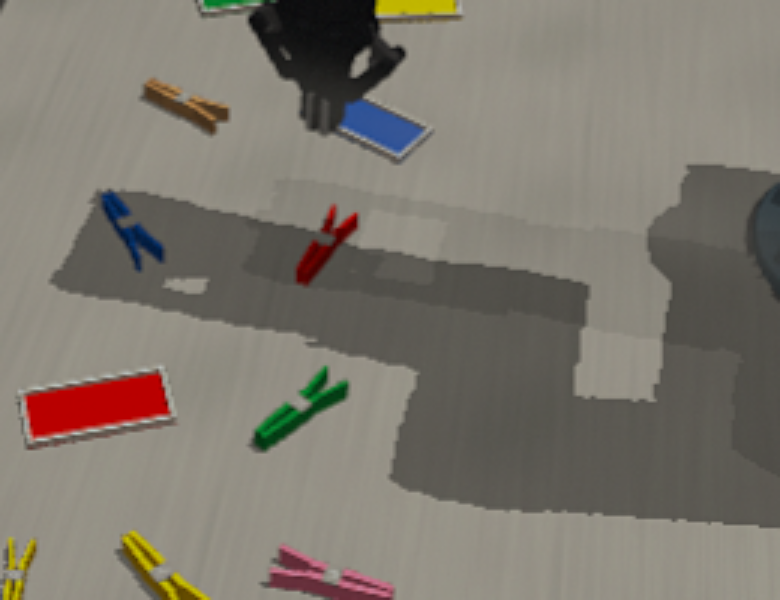

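```bash
python3 - <<'E'
from h import *
from bench import ctrl
for n in("top","side"):
    c=ctrl.camera(n)
    for col in("red","blue"):
        for b in blobs(c,col,.003 if col=="blue" else .010,90):print(n,*b.values())
to(470,85,3,71)
E
```

```text
top red [217, 210] 608 (609.2, 287.0) 103.8 47.3 23.9 [47, 47]
top blue [358, 251] 639 (458.0, -91.9) 104.0 46.9 -27.3 [46, 47]
side red [328, 261] 235 (464.2, 87.5) 100.7 29.6 77.9 [21, 30]
side red [251, 315] 732 (607.4, 296.0) 106.3 53.2 24.5 [53, 46]
side red [329, 374] 334 (407.0, 418.6) 84.1 29.3 -4.1 [29, 19]
side blue [347, 222] 245 (444.1, -87.5) 74.0 41.7 -28.0 [40, 42]
side blue [263, 256] 196 (631.9, 87.8) 98.8 28.7 -55.5 [18, 29]
side blue [157, 278] 485 (879.3, 187.0) 123.8 85.6 -89.2 [12, 81]
t=4.2 p [469.9  84.3 108.1] yaw 70.5 tilt [-0.001  0.   ] | shift [ 7.000e-01 -1.000e-01  1.051e+02] turn -0.009 open 0.060 F 0.0 wf [-0.7 -0.3 -0.1]
```

>>> jog_arm --series '[[[0,0,0,0,0,0,60],[0,0,20,0,0,0,60],[0,0,20,0,0,0,60],[0,0,20,0,0,0,60],[0,0,20,0,0,0,60],[0,0,12,0,0,0,60],[0,0,8,0,0,0,60],[0,0,4,0,0,0,60],[0,0,0,0,0,0,60],[0,0,0,0,0,0,60]]]'

```text
time_s: 5.25
eef_pos: [0.471, 0.0843, 0.0052]
eef_rot: [0.0, 0.817, 0.577, 0.0]
wrist_force: [0.4, 0.6, -0.2]
opening: 0.703
grasp_force: 0.0
```

>>> jog_arm --series '[[[0,0,0,0,0,0,5],[0,0,0,0,0,0,5],[0,0,0,0,0,0,5],[0,0,0,0,0,0,5],[0,0,0,0,0,0,5],[0,0,0,0,0,0,5],[0,0,0,0,0,0,5],[0,0,0,0,0,0,5],[0,0,0,0,0,0,5],[0,0,0,0,0,0,5]]]'

```text
time_s: 6.25
eef_pos: [0.4704, 0.0843, 0.0046]
eef_rot: [-0.0, 0.817, 0.577, -0.0]
wrist_force: [-0.1, 0.2, 0.8]
opening: 0.06
grasp_force: 0.0
```

```bash
python3 - <<'E'
from h import *
from bench import ctrl
c=ctrl.camera("side");a=cv2.resize(c["frame"][215:295,280:380],(500,400))
t=ctrl.camera("top");b=cv2.resize(t["frame"][205:285,250:310],(300,400))
cv2.imwrite("pics/s2.png",np.hstack([a,b]))
for col in["red"]:
    for n,c in(("s",c),("t",t)):
        for b in blobs(c,col,.010,90,20):print(n,*b.values())
E
```

```text
s red [327, 264] 180 (466.0, 87.9) 99.4 23.4 69.1 [21, 15]
s red [251, 315] 731 (607.1, 296.4) 106.2 53.3 24.0 [53, 46]
s red [329, 374] 338 (407.3, 418.3) 84.7 29.9 -4.1 [30, 19]
t red [217, 210] 608 (609.2, 287.0) 103.8 47.3 23.9 [47, 47]
```

View pics/s2.png

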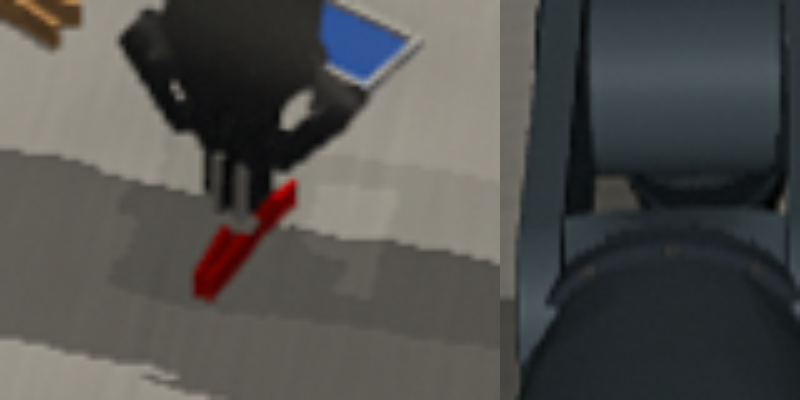

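```bash
python3 - <<'E'
from h import *
from bench import ctrl
c=ctrl.camera("side");to(470,85,0,71)
def P(u,v): 
    d=float(c["z_map"][v,u]);return ((c["xyz"]+rays(c,[[u,v]])[0]*d)*1000).round().astype(int).tolist()+c["frame"][v,u].tolist()
for u in(322,323,328,329,330,332):
    print(u,[(v,P(u,v)) for v in(248,252,255,257,259,261,263)])
E
```

```text
t=6.4 p [470.4  84.3   4.6] yaw 70.5 tilt [-0.  0.] | shift [ 0.5 -0.6  4.6] turn -0.009 open 0.060 F 0.0 wf [-0.4  1.1  0.3]
322 [(248, [481, 92, 57, 48, 49, 51]), (252, [481, 90, 43, 49, 52, 54]), (255, [480, 92, 34, 70, 73, 76]), (257, [485, 62, -1, 69, 74, 76]), (259, [483, 70, 0, 75, 81, 82]), (261, [482, 80, 2, 73, 79, 83]), (263, [478, 104, 19, 34, 39, 97])]
323 [(248, [478, 94, 60, 61, 64, 67]), (252, [478, 93, 46, 53, 57, 59]), (255, [477, 96, 38, 54, 56, 58]), (257, [478, 92, 28, 57, 61, 63]), (259, [481, 71, 2, 74, 79, 81]), (261, [476, 100, 22, 48, 52, 100]), (263, [475, 105, 20, 0, 0, 108])]
328 [(248, [465, 100, 67, 57, 59, 61]), (252, [465, 98, 52, 64, 68, 69]), (255, [465, 97, 42, 64, 68, 70]), (257, [464, 99, 37, 64, 67, 69]), (259, [466, 86, 18, 74, 80, 82]), (261, [465, 88, 13, 45, 49, 92]), (263, [464, 98, 15, 2, 2, 91])]
329 [(248, [462, 102, 70, 32, 33, 33]), (252, [463, 93, 48, 44, 45, 46]), (255, [463, 93, 38, 44, 45, 46]), (257, [462, 94, 32, 49, 53, 53]), (259, [463, 85, 18, 74, 81, 81]), (261, [462, 93, 18, 58, 64, 84]), (263, [462, 92, 10, 0, 0, 70])]
330 [(248, [459, 106, 74, 18, 16, 17]), (252, [460, 98, 53, 14, 13, 14]), (255, [460, 99, 44, 12, 11, 8]), (257, [460, 96, 35, 30, 32, 47]), (259, [461, 84, 17, 76, 83, 82]), (261, [461, 86, 11, 45, 48, 68]), (263, [460, 91, 10, 2, 1, 70])]
332 [(248, [455, 100, 69, 16, 15, 15]), (252, [456, 93, 49, 15, 13, 12]), (255, [455, 91, 38, 12, 13, 48]), (257, [457, 80, 21, 2, 1, 89]), (259, [457, 77, 11, 5, 7, 74]), (261, [457, 78, 5, 15, 17, 73]), (263, [456, 80, 0, 67, 74, 83])]
```

>>> jog_arm --series '[[[0,0,-15,0,0,0,50],[0,0,0,0,0,0,50],[0,0,0,0,0,0,50],[0,0,9,0,0,0,50],[0,0,9,0,0,0,50],[0,0,4,0,0,0,50],[0,0,3,0,0,0,50],[0,0,1,0,0,0,50],[0,0,0,0,0,0,50],[0,0,0,0,0,0,50]]]'

```text
time_s: 7.4
eef_pos: [0.4706, 0.0843, -0.0062]
eef_rot: [0.0, 0.817, 0.577, 0.0]
wrist_force: [-0.1, -1.0, -0.3]
opening: 0.582
grasp_force: 0.0
```

>>> jog_arm --series '[[[0,0,0,0,0,0,5],[0,0,0,0,0,0,5],[0,0,0,0,0,0,5],[0,0,0,0,0,0,5],[0,0,0,0,0,0,5],[0,0,0,0,0,0,5],[0,0,0,0,0,0,5],[0,0,0,0,0,0,5],[0,0,0,0,0,0,5],[0,0,0,0,0,0,5]]]'

```text
time_s: 8.4
eef_pos: [0.4706, 0.0843, -0.006]
eef_rot: [0.0, 0.817, 0.577, 0.0]
wrist_force: [-2.1, -0.6, 5.2]
opening: 0.128
grasp_force: 58.7
```

>>> jog_arm --series '[[[0,0,0,0,0,0,50],[0,0,0,0,0,0,50],[0,0,0,0,0,0,50],[0,0,2,0,0,0,50],[0,0,2,0,0,0,50],[0,0,1,0,0,0,50],[0,0,0,0,0,0,50],[0,0,0,0,0,0,5],[0,0,0,0,0,0,5],[0,0,0,0,0,0,5]]]'

```text
time_s: 9.4
eef_pos: [0.4707, 0.0843, -0.011]
eef_rot: [0.0, 0.817, 0.577, 0.0]
wrist_force: [-0.0, -0.2, -0.4]
opening: 0.152
grasp_force: 58.4
```

>>> jog_arm --series '[[[0,0,0,0,0,0,5],[0,0,0,0,0,0,5],[0,0,0,0,0,0,5],[0,0,0,0,0,0,5],[0,0,0,0,0,0,5],[0,0,0,0,0,0,5],[0,0,0,0,0,0,5],[0,0,0,0,0,0,5],[0,0,0,0,0,0,5],[0,0,0,0,0,0,5]]]'

```text
time_s: 10.4
eef_pos: [0.4707, 0.0843, -0.0111]
eef_rot: [0.0, 0.817, 0.577, 0.0]
wrist_force: [-1.1, 0.3, 5.4]
opening: 0.147
grasp_force: 59.1
```

```bash
python3 - <<'E'
from h import *
from bench import ctrl
c=ctrl.camera("side");a=cv2.resize(c["frame"][205:295,280:380],(700,600),interpolation=cv2.INTER_CUBIC)
cv2.imwrite("pics/s3.png",a);to(470,85,0,71)
E
```

```text
t=10.4 p [470.7  84.3 -11.1] yaw 70.5 tilt [ 0.001 -0.   ] | shift [  0.5  -0.9 -11.1] turn -0.009 open 0.154 F 59.074627161026 wf [-1.   0.1  5.7]
```

View pics/s3.png

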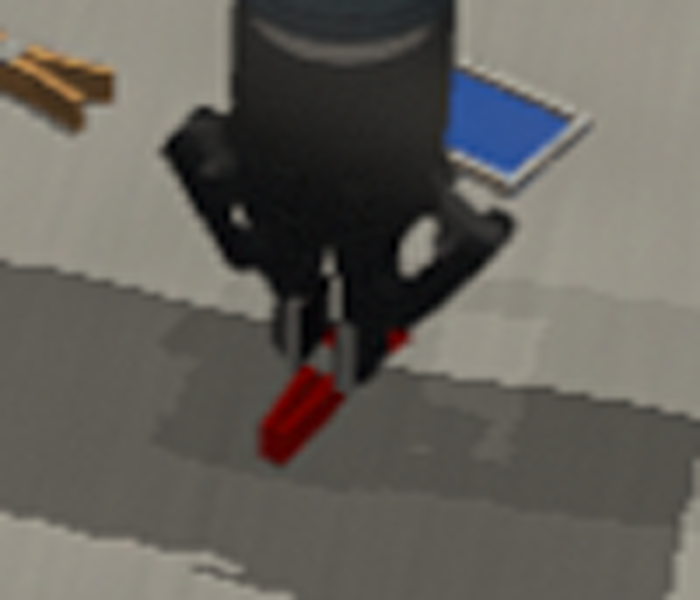

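>>> jog_arm --series '[[[0,0,-5,0,0,0,5],[0,0,-15,0,0,0,5],[0,0,-25,0,0,0,5],[0,0,-25,0,0,0,5],[28,7.2,0,0,0,0,5],[40,10.2,0,0,0,0,5],[40,10.2,0,0,0,0,5],[40,10.2,0,0,0,0,5],[40,10.2,0,0,0,0,5],[28,7.2,0,0,0,0,5]]]'

```text
time_s: 11.45
eef_pos: [0.5954, 0.2716, 0.0584]
eef_rot: [-0.0, 0.817, 0.577, 0.0]
wrist_force: [-0.2, -0.8, -0.4]
opening: 0.152
grasp_force: 58.5
```

```bash
python3 - <<'E'
from h import *
from bench import ctrl
to(611,288.5,-5,24)
c=ctrl.camera("side");v=c["frame"]
cv2.imwrite("pics/s4.png",cv2.resize(v[220:360,180:360],(720,560),interpolation=cv2.INTER_CUBIC))
for b in blobs(c,"red",.08,90,20):print(*b.values())
E
```

```text
t=11.4 p [595.4 271.6  58.4] yaw 70.5 tilt [0. 0.] | shift [21.1  9.1 63.4] turn 0.812 open 0.152 F 58.51311206817627 wf [-0.2 -0.8 -0.4]
red [251, 312] 936 (599.5, 327.3) 110.9 98.8 -66.4 [34, 99]
red [329, 374] 330 (401.3, 468.4) 78.1 27.8 -4.1 [28, 18]
```

View pics/s4.png

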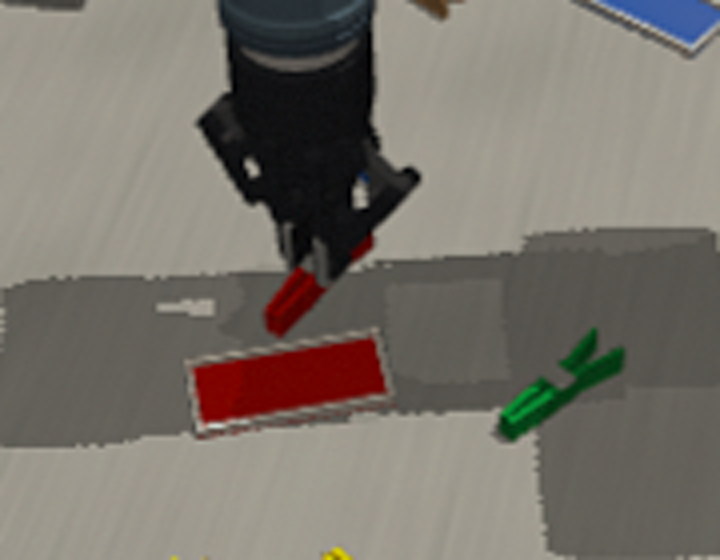

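>>> jog_arm --series '[[[21,9,0,0,0,0,5],[0,0,6,0,0,0.135,5],[0,0,6,0,0,0.135,5],[0,0,6,0,0,0.135,5],[0,0,6,0,0,0.135,5],[0,0,6,0,0,0.135,5],[0,0,6,0,0,0.135,5],[0,0,8,0,0,0,5],[0,0,8,0,0,0,5],[0,0,0,0,0,0,5]]]'

```text
time_s: 12.5
eef_pos: [0.6087, 0.2857, 0.0047]
eef_rot: [0.0, 0.978, 0.21, -0.002]
wrist_force: [1.1, -1.1, -1.1]
opening: 0.146
grasp_force: 58.6
```

```bash
python3 - <<'E'
from h import *
from bench import ctrl
to(611,288.5,-5,24)
c=ctrl.camera("side");v=c["frame"]
cv2.imwrite("pics/s5.png",cv2.resize(v[260:360,190:310],(720,600),interpolation=cv2.INTER_CUBIC))
E
```

```text
t=12.5 p [608.7 285.7   4.7] yaw 24.2 tilt [-0.003 -0.001] | shift [ 3.3 -1.6  9.7] turn 0.003 open 0.146 F 58.55091869831085 wf [ 1.1 -1.1 -1.1]
```

View pics/s5.png

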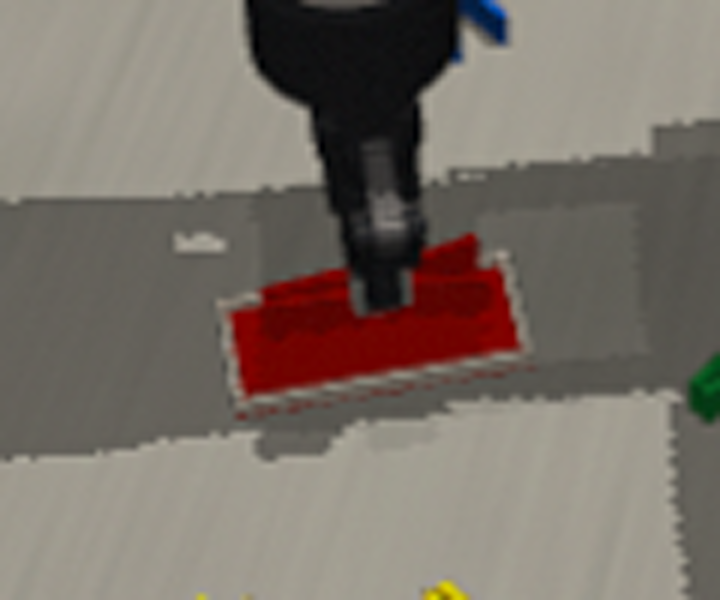

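>>> jog_arm --series '[[[3,-1.6,3,0,0,0,5],[0,0,3,0,0,0,5],[0,0,3,0,0,0,5],[0,0,0,0,0,0,5],[0,0,0,0,0,0,5],[0,0,0,0,0,0,45],[0,0,0,0,0,0,45],[0,0,0,0,0,0,45],[0,0,-10,0,0,0,45],[0,0,-30,0,0,0,45]]]'

```text
time_s: 13.55
eef_pos: [0.6095, 0.288, 0.0351]
eef_rot: [0.0, 0.978, 0.208, -0.003]
wrist_force: [0.4, -0.4, 0.2]
opening: 0.527
grasp_force: 0.0
```

```bash
python3 - <<'E'
from h import *
to(637,96,70,-48.7)
E
```

```text
t=13.6 p [609.5 288.   35.1] yaw 24.0 tilt [-0.006 -0.002] | shift [-53.4 186.5 -34.8] turn 1.270 open 0.527 F 0.0 wf [ 0.4 -0.4  0.2]
```

>>> jog_arm --series '[[[0,0,-35,0,0,0,50],[-10.7,37.3,0,0,0,0,50],[-10.7,37.3,0,0,0,0,50],[-10.7,37.3,0,0,0,0,50],[-10.7,37.3,0,0,0,0,50],[-10.7,37.3,0,0,0,0,50],[0,0,0,0,0,0.14,50],[0,0,0,0,0,0.14,50],[0,0,0,0,0,0.14,50],[0,0,0,0,0,0.14,50]]]'

```text
time_s: 14.55
eef_pos: [0.6398, 0.0965, 0.0736]
eef_rot: [-0.0, 0.997, -0.073, 0.0]
wrist_force: [-0.1, -0.3, -0.0]
opening: 0.584
grasp_force: 0.0
```

>>> jog_arm --series '[[[0,0,10,0,0,0.14,50],[0,0,10,0,0,0.14,50],[0,0,10,0,0,0.14,50],[0,0,10,0,0,0.14,50],[0,0,0,0,0,0.14,50],[0,0,0,0,0,0,50],[0,0,0,0,0,0,50],[0,0,0,0,0,0,50],[0,0,0,0,0,0,50],[0,0,0,0,0,0,50]]]'

```text
time_s: 15.55
eef_pos: [0.6395, 0.0968, 0.0329]
eef_rot: [-0.0, 0.913, -0.407, 0.0]
wrist_force: [0.4, -0.0, -0.1]
opening: 0.588
grasp_force: 0.0
```

```bash
python3 - <<'E'
from h import *
from bench import ctrl
to(637,96,-11,-48.7)
c=ctrl.camera("side");v=c["frame"];t=ctrl.camera("top")["frame"]
cv2.imwrite("pics/s6.png",np.hstack([cv2.resize(v[220:340,180:300],(400,400)),cv2.resize(t[160:240,180:260],(400,400))]))
E
```

```text
t=15.6 p [639.5  96.8  32.9] yaw -48.1 tilt [0. 0.] | shift [-1.1  2.4 43.9] turn 0.011 open 0.588 F 0.0 wf [ 0.4 -0.  -0.1]
```

View pics/s6.png

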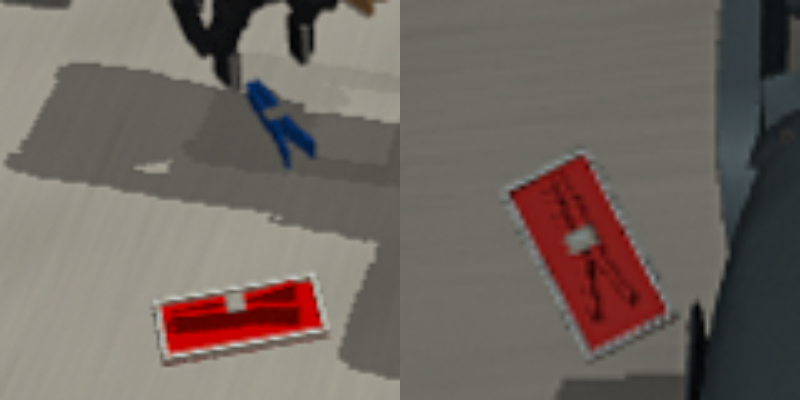

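>>> jog_arm --series '[[[-1,2.4,10,0,0,0,50],[0,0,12,0,0,0,50],[0,0,12,0,0,0,50],[0,0,7,0,0,0,50],[0,0,3,0,0,0,50],[0,0,0,0,0,0,50],[0,0,0,0,0,0,5],[0,0,0,0,0,0,5],[0,0,0,0,0,0,5],[0,0,0,0,0,0,5]]]'

```text
time_s: 16.65
eef_pos: [0.6377, 0.0959, -0.0105]
eef_rot: [-0.0, 0.913, -0.408, 0.001]
wrist_force: [-0.0, -0.0, 3.0]
opening: 0.147
grasp_force: 59.1
```

>>> jog_arm --series '[[[0,0,0,0,0,0,5],[0,0,0,0,0,0,5],[0,0,0,0,0,0,5],[0,0,0,0,0,0,5],[0,0,0,0,0,0,5],[0,0,-5,0,0,0,5],[0,0,-15,0,0,0,5],[0,0,-30,0,0,0,5],[0,0,-30,0,0,0,5],[0,0,0,0,0,0,5]]]'

```text
time_s: 17.65
eef_pos: [0.6408, 0.0959, 0.0748]
eef_rot: [-0.002, 0.913, -0.408, 0.004]
wrist_force: [0.9, -0.2, -0.2]
opening: 0.149
grasp_force: 58.7
```

```bash
python3 - <<'E'
from h import *
to(458,-92,-5,-27.3)
E
```

```text
t=17.6 p [640.8  95.9  74.8] yaw -48.1 tilt [ 0.009 -0.   ] | shift [ 17.4 262.   78.1] turn -0.364 open 0.149 F 58.696532249450684 wf [ 0.9 -0.2 -0.2]
```

>>> jog_arm --series '[[[3.2,25,0,0,0,0,5],[3.2,45,0,0,0,0,5],[3.2,45,0,0,0,0,5],[3.2,45,0,0,0,0,5],[3.2,45,0,0,0,0,5],[3.2,35,0,0,0,0,5],[0,20,10,0,0,-0.12,5],[0,0,20,0,0,-0.12,5],[0,0,20,0,0,-0.12,5],[0,0,10,0,0,0,5]]]'

```text
time_s: 18.65
eef_pos: [0.4548, -0.0916, 0.0073]
eef_rot: [-0.0, 0.971, -0.238, -0.001]
wrist_force: [-0.9, -0.3, 0.5]
opening: 0.148
grasp_force: 58.8
```

>>> jog_arm --series '[[[0,0,0,0,0,0,5],[0,0,0,0,0,0,5],[0,0,0,0,0,0,5],[0,0,0,0,0,0,5],[0,0,0,0,0,0,5],[0,0,0,0,0,0,5],[0,0,0,0,0,0,5],[0,0,0,0,0,0,5],[0,0,0,0,0,0,5],[0,0,0,0,0,0,5]]]'

```text
time_s: 19.65
eef_pos: [0.4561, -0.0919, 0.0086]
eef_rot: [0.0, 0.971, -0.238, -0.0]
wrist_force: [0.9, -0.2, -0.5]
opening: 0.148
grasp_force: 58.8
```

```bash
python3 - <<'E'
from h import *
to(458,-92,-5,-27.3)
E
```

```text
t=19.6 p [456.1 -91.9   8.6] yaw -27.5 tilt [-0. -0.] | shift [ 1.7 -0.8 13.6] turn -0.004 open 0.148 F 58.76836717128754 wf [ 0.9 -0.2 -0.5]
```

>>> jog_arm --series '[[[1.7,-0.8,5,0,0,0,5],[0,0,5,0,0,0,5],[0,0,3,0,0,0,5],[0,0,0,0,0,0,5],[0,0,0,0,0,0,5],[0,0,0,0,0,0,45],[0,0,0,0,0,0,45],[0,0,0,0,0,0,45],[0,0,-15,0,0,0,45],[0,0,-45,0,0,0,45]]]'

```text
time_s: 20.65
eef_pos: [0.4545, -0.0904, 0.0528]
eef_rot: [-0.001, 0.971, -0.238, -0.004]
wrist_force: [1.0, -0.6, -0.2]
opening: 0.527
grasp_force: 0.0
```

```bash
python3 - <<'E'
from h import *
to(458.5,269,70,56)
E
```

```text
t=20.6 p [454.5 -90.4  52.8] yaw -27.5 tilt [-0.008  0.004] | shift [-162.7 -320.6  -15.8] turn -1.458 open 0.527 F 0.0 wf [ 1.  -0.6 -0.2]
```

>>> jog_arm --series '[[[0,0,-20,0,0,0,50],[-20.7,-40,0,0,0,0,50],[-20.7,-40,0,0,0,0,50],[-20.7,-40,0,0,0,0,50],[-20.7,-40,0,0,0,0,50],[-20.7,-40,0,0,0,0,50],[-20.7,-40,0,0,0,0,50],[-20.7,-40,0,0,0,0,50],[-20.7,-40,0,0,0,0,50],[0,0,0,0,0,-0.145,50]]]'

```text
time_s: 21.65
eef_pos: [0.4586, 0.2732, 0.0761]
eef_rot: [-0.001, 0.986, -0.164, 0.001]
wrist_force: [1.6, -1.3, -0.2]
opening: 0.588
grasp_force: 0.0
```

>>> jog_arm --series '[[[0,0,0,0,0,-0.145,50],[0,0,0,0,0,-0.145,50],[0,0,0,0,0,-0.145,50],[0,0,5,0,0,-0.145,50],[0,0,5,0,0,-0.145,50],[0,0,5,0,0,-0.145,50],[0,0,5,0,0,-0.145,50],[0,0,5,0,0,-0.145,50],[0,0,5,0,0,-0.145,50],[0,0,5,0,0,0,50]]]'

```text
time_s: 22.65
eef_pos: [0.459, 0.2683, 0.0404]
eef_rot: [0.0, 0.884, 0.467, 0.0]
wrist_force: [0.6, -0.6, -0.6]
opening: 0.584
grasp_force: 0.0
```

```bash
python3 - <<'E'
from h import *
to(458.5,269,-11,56)
E
```

```text
t=22.6 p [459.  268.3  40.4] yaw 55.6 tilt [0. 0.] | shift [ 0.3 -0.8 51.4] turn -0.006 open 0.584 F 0.0 wf [ 0.6 -0.6 -0.6]
```

>>> jog_arm --series '[[[0,-0.8,15,0,0,0,50],[0,0,14,0,0,0,50],[0,0,12,0,0,0,50],[0,0,7,0,0,0,50],[0,0,3,0,0,0,50],[0,0,0,0,0,0,50],[0,0,0,0,0,0,5],[0,0,0,0,0,0,5],[0,0,0,0,0,0,5],[0,0,0,0,0,0,5]]]'

```text
time_s: 23.65
eef_pos: [0.459, 0.269, -0.0096]
eef_rot: [0.0, 0.885, 0.466, 0.001]
wrist_force: [-0.5, -0.7, 5.3]
opening: 0.145
grasp_force: 59.0
```

>>> jog_arm --series '[[[0,0,0,0,0,0,5],[0,0,0,0,0,0,5],[0,0,0,0,0,0,5],[0,0,0,0,0,0,5],[0,0,-10,0,0,0,5],[0,0,-25,0,0,0,5],[0,0,-30,0,0,0,5],[0,0,-30,0,0,0,5],[0,0,0,0,0,0,5],[0,0,0,0,0,0,5]]]'

```text
time_s: 24.65
eef_pos: [0.4587, 0.2689, 0.0855]
eef_rot: [0.0, 0.885, 0.466, 0.001]
wrist_force: [-0.4, 0.8, -0.6]
opening: 0.146
grasp_force: 58.6
```

```bash
python3 - <<'E'
from h import *
to(600,-272.5,-5,24.8)
E
```

```text
t=24.6 p [458.7 268.9  85.5] yaw 55.6 tilt [0.002 0.001] | shift [-366.8  422.6   90.5] turn 0.537 open 0.146 F 58.63377571105957 wf [-0.4  0.8 -0.6]
```

>>> jog_arm --series '[[[-28.2,32.5,0,0,0,0,5],[-28.2,32.5,0,0,0,0,5],[-28.2,32.5,0,0,0,0,5],[-28.2,32.5,0,0,0,0,5],[-28.2,32.5,0,0,0,0,5],[-28.2,32.5,0,0,0,0,5],[-28.2,32.5,0,0,0,0,5],[-28.2,32.5,0,0,0,0,5],[-28.2,32.5,0,0,0,0,5],[-28.2,32.5,0,0,0,0,5]]]'

```text
time_s: 25.65
eef_pos: [0.5658, -0.1488, 0.0828]
eef_rot: [-0.001, 0.885, 0.466, -0.001]
wrist_force: [0.9, 1.2, -0.4]
opening: 0.144
grasp_force: 58.7
```

>>> jog_arm --series '[[[-28.2,32.5,0,0,0,0,5],[-28.2,32.5,0,0,0,0,5],[-28.2,32.5,0,0,0,0,5],[0,0,10,0,0,0.134,5],[0,0,15,0,0,0.134,5],[0,0,20,0,0,0.134,5],[0,0,20,0,0,0.134,5],[0,0,10,0,0,0,5],[0,0,0,0,0,0,5],[0,0,0,0,0,0,5]]]'

```text
time_s: 26.65
eef_pos: [0.5993, -0.2724, 0.0094]
eef_rot: [-0.0, 0.976, 0.216, -0.0]
wrist_force: [-0.2, -0.8, 0.4]
opening: 0.147
grasp_force: 58.7
```

```bash
python3 - <<'E'
from h import *
to(600,-272.5,-5,24.8)
E
```

```text
t=26.6 p [ 599.3 -272.4    9.4] yaw 25.0 tilt [-0.001  0.   ] | shift [ 0.5  0.4 14.4] turn 0.004 open 0.147 F 58.72898876667023 wf [-0.2 -0.8  0.4]
```

>>> jog_arm --series '[[[0.5,0.4,6,0,0,0,5],[0,0,5,0,0,0,5],[0,0,3,0,0,0,5],[0,0,0,0,0,0,5],[0,0,0,0,0,0,5],[0,0,0,0,0,0,45],[0,0,0,0,0,0,45],[0,0,0,0,0,0,45],[0,0,-15,0,0,0,45],[0,0,-45,0,0,0,45]]]'

```text
time_s: 27.65
eef_pos: [0.5966, -0.2704, 0.0519]
eef_rot: [-0.004, 0.977, 0.215, -0.003]
wrist_force: [-0.1, -0.2, -1.3]
opening: 0.526
grasp_force: 0.0
```

>>> jog_arm --series '[[[0,0,-35,0,0,0,50],[0,0,0,0,0,0,50],[0,0,0,0,0,0,50],[0,0,0,0,0,0,50],[0,0,0,0,0,0,50],[0,0,0,0,0,0,50],[0,0,0,0,0,0,50],[0,0,0,0,0,0,50],[0,0,0,0,0,0,50],[0,0,0,0,0,0,50]]]'

```text
time_s: 28.65
eef_pos: [0.6001, -0.2727, 0.0905]
eef_rot: [-0.0, 0.977, 0.215, -0.0]
wrist_force: [-0.3, 0.3, 0.8]
opening: 0.585
grasp_force: 0.0
```

```bash
python3 - <<'E'
from h import *
to(525.7,439.8,80,-36)
E
```

```text
t=28.6 p [ 600.1 -272.7   90.5] yaw 24.9 tilt [-0.  0.] | shift [ 231.9 -677.8   10.6] turn 1.062 open 0.585 F 0.0 wf [-0.3  0.3  0.8]
```

>>> jog_arm --series '[[[14.5,-42.4,0,0,0,0,50],[14.5,-42.4,0,0,0,0,50],[14.5,-42.4,0,0,0,0,50],[14.5,-42.4,0,0,0,0,50],[14.5,-42.4,0,0,0,0,50],[14.5,-42.4,0,0,0,0,50],[14.5,-42.4,0,0,0,0,50],[14.5,-42.4,0,0,0,0,50],[14.5,-42.4,0,0,0,0,50],[14.5,-42.4,0,0,0,0,50]]]'

```text
time_s: 29.65
eef_pos: [0.5532, 0.1748, 0.091]
eef_rot: [0.0, 0.977, 0.215, 0.0]
wrist_force: [0.2, 0.7, -0.5]
opening: 0.588
grasp_force: 0.0
```

>>> jog_arm --series '[[[14.5,-42.4,0,0,0,0,50],[14.5,-42.4,0,0,0,0,50],[14.5,-42.4,0,0,0,0,50],[14.5,-42.4,0,0,0,0,50],[14.5,-42.4,0,0,0,0,50],[14.5,-42.4,0,0,0,0,50],[0,0,10,0,0,0.133,50],[0,0,10,0,0,0.133,50],[0,0,10,0,0,0.133,50],[0,0,10,0,0,0.133,50]]]'

```text
time_s: 30.65
eef_pos: [0.5253, 0.4407, 0.0501]
eef_rot: [0.0, 0.999, -0.052, 0.0]
wrist_force: [-0.3, -0.3, -0.1]
opening: 0.587
grasp_force: 0.0
```

>>> jog_arm --series '[[[0,0,5,0,0,0.133,50],[0,0,5,0,0,0.133,50],[0,0,0,0,0,0.133,50],[0,0,0,0,0,0.133,50],[0,0,0,0,0,0,50],[0,0,0,0,0,0,50],[0,0,0,0,0,0,50],[0,0,0,0,0,0,50],[0,0,0,0,0,0,50],[0,0,0,0,0,0,50]]]'

```text
time_s: 31.65
eef_pos: [0.5255, 0.4404, 0.0406]
eef_rot: [-0.0, 0.951, -0.31, 0.0]
wrist_force: [0.5, -0.5, 0.1]
opening: 0.584
grasp_force: 0.0
```

```bash
python3 - <<'E'
from h import *
to(525.7,439.8,-11,-36)
E
```

```text
t=31.6 p [525.5 440.4  40.6] yaw -36.1 tilt [0. 0.] | shift [ 0.6  0.4 51.6] turn -0.001 open 0.584 F 0.0 wf [ 0.5 -0.5  0.1]
```

>>> jog_arm --series '[[[0.6,0.4,15,0,0,0,50],[0,0,14,0,0,0,50],[0,0,12,0,0,0,50],[0,0,7,0,0,0,50],[0,0,3,0,0,0,50],[0,0,0,0,0,0,50],[0,0,0,0,0,0,5],[0,0,0,0,0,0,5],[0,0,0,0,0,0,5],[0,0,0,0,0,0,5]]]'

```text
time_s: 32.65
eef_pos: [0.5264, 0.4402, -0.0094]
eef_rot: [-0.001, 0.951, -0.31, 0.001]
wrist_force: [0.0, 0.5, 3.4]
opening: 0.147
grasp_force: 59.0
```

>>> jog_arm --series '[[[0,0,0,0,0,0,5],[0,0,0,0,0,0,5],[0,0,0,0,0,0,5],[0,0,0,0,0,0,5],[0,0,-10,0,0,0,5],[0,0,-25,0,0,0,5],[0,0,-30,0,0,0,5],[0,0,-30,0,0,0,5],[0,0,0,0,0,0,5],[0,0,0,0,0,0,5]]]'

```text
time_s: 33.65
eef_pos: [0.526, 0.4399, 0.0856]
eef_rot: [-0.001, 0.951, -0.31, 0.001]
wrist_force: [-0.5, 0.1, -0.4]
opening: 0.141
grasp_force: 58.6
```

```bash
python3 - <<'E'
from h import *
to(449,-283,-5,13.5)
E
```

```text
t=33.6 p [526.  439.9  85.6] yaw -36.1 tilt [0.001 0.001] | shift [363.7 629.6  90. ] turn -0.866 open 0.141 F 58.61439406871796 wf [-0.5  0.1 -0.4]
```

>>> jog_arm --series '[[[21.4,37,0,0,0,0,5],[21.4,37,0,0,0,0,5],[21.4,37,0,0,0,0,5],[21.4,37,0,0,0,0,5],[21.4,37,0,0,0,0,5],[21.4,37,0,0,0,0,5],[21.4,37,0,0,0,0,5],[21.4,37,0,0,0,0,5],[21.4,37,0,0,0,0,5],[21.4,37,0,0,0,0,5]]]'

```text
time_s: 34.65
eef_pos: [0.4786, 0.0134, 0.0831]
eef_rot: [0.0, 0.951, -0.31, -0.002]
wrist_force: [-0.1, 0.2, -0.6]
opening: 0.146
grasp_force: 58.7
```

>>> jog_arm --series '[[[21.4,37,0,0,0,0,5],[21.4,37,0,0,0,0,5],[21.4,37,0,0,0,0,5],[21.4,37,0,0,0,0,5],[21.4,37,0,0,0,0,5],[21.4,37,0,0,0,0,5],[21.4,37,0,0,0,0,5],[0,0,5,0,0,-0.124,5],[0,0,10,0,0,-0.124,5],[0,0,10,0,0,-0.124,5]]]'

```text
time_s: 35.65
eef_pos: [0.4476, -0.2823, 0.0576]
eef_rot: [-0.001, 0.992, -0.127, -0.001]
wrist_force: [0.4, 0.3, -0.2]
opening: 0.145
grasp_force: 58.7
```

>>> jog_arm --series '[[[0,0,10,0,0,-0.124,5],[0,0,10,0,0,-0.124,5],[0,0,15,0,0,-0.124,5],[0,0,15,0,0,-0.124,5],[0,0,0,0,0,0,5],[0,0,0,0,0,0,5],[0,0,0,0,0,0,5],[0,0,0,0,0,0,5],[0,0,0,0,0,0,5],[0,0,0,0,0,0,5]]]'

```text
time_s: 36.65
eef_pos: [0.4492, -0.283, 0.0101]
eef_rot: [0.0, 0.993, 0.118, 0.0]
wrist_force: [0.7, 0.2, 0.5]
opening: 0.148
grasp_force: 58.7
```

```bash
python3 - <<'E'
from h import *
to(449,-283,-5,13.5)
E
```

```text
t=36.6 p [ 449.2 -283.    10.1] yaw 13.6 tilt [ 0.001 -0.001] | shift [-0.2 -0.1 15.1] turn 0.002 open 0.148 F 58.722694516181946 wf [0.7 0.2 0.5]
```

>>> jog_arm --series '[[[0,0,6,0,0,0,5],[0,0,5,0,0,0,5],[0,0,4,0,0,0,5],[0,0,0,0,0,0,5],[0,0,0,0,0,0,5],[0,0,0,0,0,0,45],[0,0,0,0,0,0,45],[0,0,0,0,0,0,45],[0,0,-15,0,0,0,45],[0,0,-45,0,0,0,45]]]'

```text
time_s: 37.65
eef_pos: [0.4461, -0.2802, 0.0521]
eef_rot: [-0.003, 0.993, 0.119, -0.003]
wrist_force: [0.2, -0.9, -0.3]
opening: 0.53
grasp_force: 0.0
```

>>> jog_arm --series '[[[0,0,-45,0,0,0,45],[0,0,-45,0,0,0,45],[0,0,-40,0,0,0,45],[-35,23,0,0,0,0,45],[-35,23,0,0,0,0,45],[-35,23,0,0,0,0,45],[-35,23,0,0,0,0,45],[-35,23,0,0,0,0,45],[-35,23,0,0,0,0,45],[-35,23,0,0,0,0,45]]]'

```text
time_s: 38.65
eef_pos: [0.2475, -0.4981, 0.1861]
eef_rot: [0.001, 0.993, 0.119, 0.0]
wrist_force: [1.0, 0.4, -0.1]
opening: 0.526
grasp_force: 0.0
```

```bash
python3 - <<'E'
from h import *
from bench import ctrl
f={n:ctrl.camera(n) for n in("top","side")}
T=f["top"]["frame"];S=f["side"]["frame"]
cv2.imwrite("pics/f1.png",cv2.resize(T[170:280,150:500],(800,252),interpolation=cv2.INTER_CUBIC))
q=lambda x,y,w,h:cv2.resize(S[y:y+h,x:x+w],(400,300),interpolation=cv2.INTER_CUBIC)
cv2.imwrite("pics/f2.png",np.vstack([np.hstack([q(220,290,64,48),q(310,196,64,48)]),np.hstack([q(272,154,64,48),q(322,156,64,48)])]))
for n in f:
    for b in blobs(f[n],"wood",.01): 
        if b["L"]<110: print(n,*b.values())
E
```

```text
top wood [347, 193] 158 (626.5, -75.0) 84.3 24.1 -18.5 [13, 24]
top wood [478, 203] 145 (563.1, -443.5) 83.2 21.7 -62.0 [13, 22]
top wood [429, 244] 110 (459.7, -279.9) 53.1 31.5 -88.2 [29, 12]
top wood [97, 271] 562 (466.0, 630.9) 82.5 72.4 67.3 [68, 62]
top wood [149, 325] 114 (303.3, 491.1) 64.5 17.8 10.1 [18, 11]
side wood [326, 147] 119 (555.7, -442.3) 105.3 29.0 -67.3 [16, 29]
side wood [282, 214] 229 (621.9, -78.1) 94.1 38.2 -28.5 [27, 38]
side wood [376, 412] 303 (302.6, 494.8) 67.1 24.2 10.3 [24, 15]
side wood [285, 451] 1389 (463.2, 602.2) 86.1 73.2 -68.0 [68, 69]
```

View pics/f1.png

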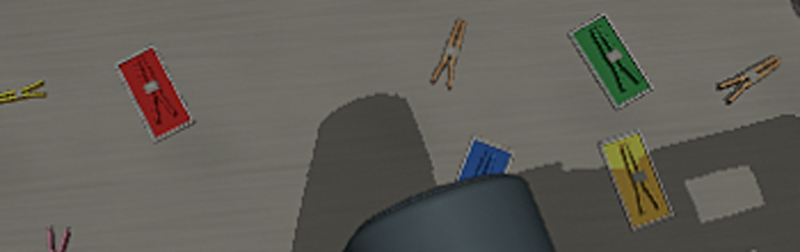

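View pics/f2.png

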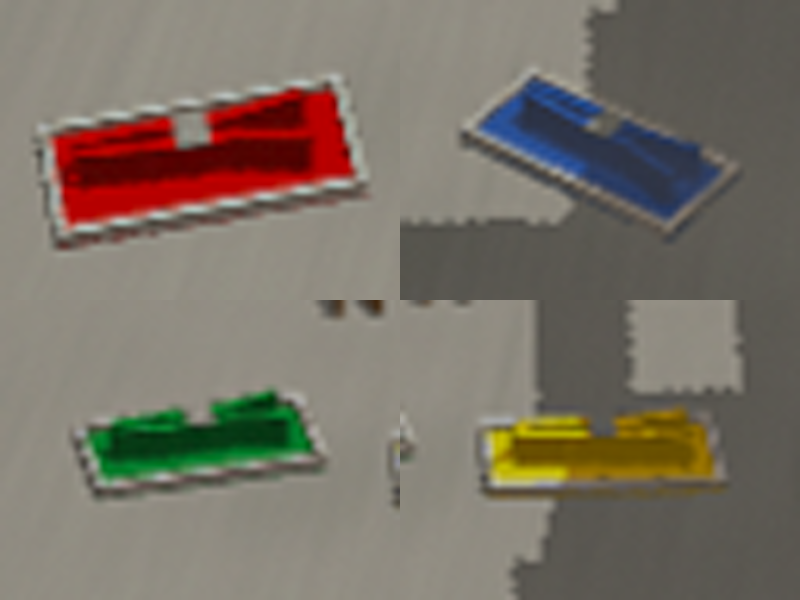

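```bash
python3 - <<'E'
from h import *
from bench import ctrl
tr=dict(red=(611,288.5,24),yellow=(449,-283,13.5),green=(600,-272.5,24.8),blue=(458,-92,-27.3))
for n in("side","top"):
    c=ctrl.camera(n);z=c["z_map"];v,u=np.where(z>0)
    P=(c["xyz"]+rays(c,np.c_[u,v])*z[v,u][:,None])*1000
    for k,(x,y,a) in tr.items():
        a=np.radians(a);d=P[:,:2]-[x,y];s=d@[np.cos(a),np.sin(a)];t=d@[-np.sin(a),np.cos(a)]
        m=(abs(s)<50)&(abs(t)<21)&(P[:,2]>13)&(P[:,2]<60)
        if m.sum()<10: print(n,k,m.sum());continue
        A=np.c_[s[m],np.ones(m.sum())];f=np.linalg.lstsq(A,P[m,2],rcond=None)[0]
        print(n,k,m.sum(),"along",np.percentile(s[m],[2,98]).round(),"across",np.percentile(t[m],[2,50,98]).round(),"zmed %.0f slope %.3f"%(np.median(P[m,2]),f[0]),"yaw %.2f"%np.polyfit(s[m],t[m],1)[0])
E
```

```text
side red 265 along [-37.  43.] across [-8.  3. 15.] zmed 20 slope 0.009 yaw -0.03
side yellow 141 along [-43.  37.] across [-10.   5.  17.] zmed 18 slope -0.001 yaw -0.01
side green 136 along [-41.  41.] across [-9.  6. 16.] zmed 19 slope 0.002 yaw -0.03
side blue 173 along [-47.  37.] across [-11.   3.  12.] zmed 19 slope -0.008 yaw 0.04
top red 119 along [-40.  40.] across [-9. -1. 12.] zmed 20 slope -0.008 yaw -0.03
top yellow 148 along [-39.  39.] across [-12.  -1.  11.] zmed 21 slope -0.022 yaw 0.03
top green 156 along [-41.  40.] across [-10.   1.  11.] zmed 20 slope 0.008 yaw 0.00
top blue 36 along [ 9. 41.] across [-8. -0.  4.] zmed 21 slope -0.081 yaw -0.17
```

All four pegs are flat on the tray floors and centred, with tops about 20 mm above the shelf. Both wooden pegs are where they started.

```bash
python3 -c "
from bench import ctrl
print(ctrl.hand_in())"
```

```text
the job is handed in; nothing more can be done
None
```

I laid all four coloured pegs flat and centred in their matching trays, left both wooden pegs where they were, and handed the job in at about 39 s; no verdict came back.

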